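# Open the middle resin bottle's push-and-turn cap and hold it up

## Task

Open the middle-sized of the three look-alike resin bottles: grip its safety cap, press it down against its spring, twist it anticlockwise (seen from above) while pressed until it comes free, and lift it straight up. Finish while still holding the cap in the gripper, level and still, over its own bottle and about 5 cm clear of the neck; do not put it down or let go. Leave the other two bottles closed and do not tip over the little dropper bottles standing between them.

Things in the scene. Friction and masses are not known exactly. Their poses are not given: they have to be found in the camera images.
- cap_mid_center (a point): Centre (half-way up) of the middle-sized bottle's black ribbed round cap, 44 mm across, 28 mm high, upright; 140 mm above the table when closed. Push-and-turn, about 22 g. At rest two lugs inside are locked behind teeth; pressed down 5 mm or more it can be turned anticlockwise seen from above (clockwise is blocked). After 50 to 130 degrees (80 is good) it is free to lift.
- bottle_mid: The middle-sized of three look-alike white bottles with black caps: 62 mm across, cap 44 mm across, its top 154 mm above the table when closed. It is fixed upright in a round clamp base, 100 mm across and 24 mm high, bolted to the bench: it cannot move or turn. Origin: on its axis at table height; z up.
- neck_mid (a point): Middle-sized bottle's axis at the top of its 42 mm wide collar, 119 mm above the table. The closed cap's lower rim is 7 mm above it; the bottle's sloping shoulder begins 14 mm below it, so before pressing fingers may reach 7 mm below this point. The neck under the cap reaches 34 mm above it: a cap raised by 27 mm is clear, by about 77 mm is 5 cm clear.
- valve_mid (a joint): Sprung disc in the middle bottle's mouth under the cap, in m: 0 with the cap closed, negative as the cap is pressed down (-0.007: cap at its stop on the collar), about +0.003 with the cap off. The cap starts to move at about 4 N; 5 mm takes about 10 N, 7 mm about 13 N.
- bottle_small: The smallest of three look-alike white bottles with black caps: 52 mm across, cap 38 mm across, its top 134 mm above the table when closed. It is fixed upright in a round clamp base, 100 mm across and 24 mm high, bolted to the bench: it cannot move or turn. Origin: on its axis at table height; z up.
- cap_small_center (a point): Centre (half-way up) of the smallest bottle's black ribbed round cap, 38 mm across, 28 mm high, upright; 120 mm above the table when closed.
- bottle_large: The largest of three look-alike white bottles with black caps: 74 mm across, cap 50 mm across, its top 174 mm above the table when closed. It is fixed upright in a round clamp base, 100 mm across and 24 mm high, bolted to the bench: it cannot move or turn. Origin: on its axis at table height; z up.
- cap_large_center (a point): Centre (half-way up) of the largest bottle's black ribbed round cap, 50 mm across, 28 mm high, upright; 160 mm above the table when closed.
- dropper_a_center (a point): Centre (half-way up) of a yellow dropper bottle, 25 mm across, 78 mm high, standing loose between two of the bottles.
- dropper_b_center (a point): Centre (half-way up) of a white dropper bottle, 25 mm across, 78 mm high, standing loose between two of the bottles.
Mind the look-alikes: they are no part of the job. What is shaped like the part that bears cap_mid_center but red is not meant.

How it is judged (in metres and radians):
On the way, in this order (a step that is already met when the one before it is completed fails the run):
1. the middle bottle's cap is gripped and pressed down at least 3.5 mm (contact force between the fingers and cap_mid above 1 N and z of cap_mid_center in the frame of bottle_mid below 0.1365 m), for 0.1 s.
2. the cap, still on the neck, has been turned by more than 40 degrees (contact force between the fingers and cap_mid above 1 N and angle between the x axis of cap_mid_center and the x axis of bottle_mid, either way round above 0.7 rad and z of cap_mid_center in the frame of bottle_mid below 0.148 m), for 0.1 s.
At the end, for the whole second after the job is handed in: The middle bottle's cap is held in the fingers 42 to 170 mm above its closed place, within 30 mm sideways of the bottle's axis, level within 15 degrees, still, not touching the bottle; the other caps are within 12 mm of their start and the droppers stand (contact force between the fingers and cap_mid above 1 N and z of cap_mid_center in the frame of bottle_mid between 0.182 and 0.31 m and horizontal distance between cap_mid_center and bottle_mid below 0.03 m and angle between cap_mid_center's own z axis and vertical below 0.26 rad and contact force between cap_mid and bottle_mid below 0.2 N and linear speed of cap_mid below 0.02 m/s and distance of each of cap_small_center, cap_large_center from where it was at the start of the episode below 0.012 m and angle between each of dropper_a_center, dropper_b_center's own z axis and vertical below 0.5 rad); the arm keeps its last pose, push and grip.
It fails at once if the cap of another bottle is taken off or shifted by more than 12 mm (distance of any of cap_small_center, cap_large_center from where it was at the start of the episode above 0.012 m).
It fails at once if a dropper bottle is tipped over (angle between any of dropper_a_center, dropper_b_center's own z axis and vertical above 0.5 rad).
It also fails if it takes over 35 s, if anything falls off the work surface, if the arm or the gripper's body presses on something with over 40 N, if the wrist force passes 120 N, or if a joint passes its speed limit or range.

## Robot

A 6-joint arm with a two-finger parallel gripper is mounted at the origin on the work surface. World frame = base frame: x ahead of the robot, y to its left, z up, the work surface at z = 0. Lengths are in mm, angles in rad, forces in N, time in s.
With the tool pointing down it reaches from about 325 to 900 mm from the base axis. Payload 6.1 kg.
Tool frame: the origin (TCP) lies at the very end of the fingers, on their centre line; the grasp point (between the pads) lies 19 mm behind it (ctrl.grasp_offset is the z of the grasp point in the tool frame, in mm); z points along the fingers, y is the direction in which the jaws open and shut (so a half turn about z gives the same grasp; the last joint's range is limited). The gripper opens to 85 mm and grips with 20 to 120 N. Pads are 22 mm wide; open, the fingers measure 114 mm over their backs; the gripper's body (76 mm by 85 mm) begins 54 mm behind the grasp point. The pads swing forward as they close: fully open they stand 13 mm farther back than shut.
Start: joints at [-1.263, 0.22, 1.526, -0, 1.395, -0.126], TCP at [262.693, -567.105, 231.3] pointing down, gripper open.
Joint ranges: [-2.98, 2.98], [-0.91, 2.08], [0.09, 2.57], [-1.24, 4.39], [0.2, 2.65], [-2.68, 2.68]. Speed limits (rad/s): [2.57, 2.57, 3.01, 3.14, 3.14, 3.14].

## Interface

Orientations are given as a 3x3 rotation matrix whose columns are the frame's x, y, z axes.
In Python, from workcell import ctrl, optics, job gives the robot as it stands. The module is installed in compiled form; this text tells all that it offers.
- The arm moves only by the tool move_arm, never from a script. Its argument "plan" is text: rows parted by semicolons, each of 7 numbers parted by spaces: the gripper command: -1 is fully open, 1 is shut, values between are in proportion, then the shift along the tool's x, y, z in units of 25 mm (1.0 is 25 mm), then the turn, a rotation vector about the tool's x, y, z in units of 5 degrees (1.0 is 5 degrees). In form: jaw tx ty tz wx wy wz; .... A call has 1 to 5 rows; each row is the pose to reach, as a shift and turn from the pose commanded when the call began, along the tool's axes at that moment; what a row does not reach only later rows make up. A row lasts 1/8 s, in which the tool goes at most 62.5 mm and 10.7 degrees, less where a joint would pass 70% of its speed; a pose out of reach is approached as far as the arm can. A call with a gripper value outside its range is refused whole. The fingers move at their own pace and stop on an object; "grip_force" is the grip in N (left out, the last holds). Time passes only in rows, so rows that repeat a pose let the fingers close. It gives the time, the measured TCP pose, the force and the opening at its end, in the units of the state.
- ctrl.read_state(): the state, without advancing time (a new reading comes with each control period).
- optics.read_camera(name): name is "scene" or "top"; returns a dict with "color" (480x640x3 uint8, red, green, blue), "range_z" (480x640 float32, mm along the optical axis (not along the pixel's ray), 0 where there is no reading), "fx", "fy", "cx", "cy" (pixels), "world_to_cam" (4x4, takes a point from world to camera coordinates). Camera axes: x right, y down, z forward; pixel columns grow to the right and rows downward; lengths in mm; the calibration is good to about 2 mm. A picture is of the moment at which its call begins.
- job.close_job(): hands the job in, once; it reports no verdict.
The state is a dict: "t": time; "joints": joint angles; "dq": joint speeds; "effort": joint torques, N m; "eef_pos": TCP position; "tool_rot": TCP orientation; "ft_force": force on the tool from outside, world axes, zero at the start; "torque": the same for the moment, N m; "gripper_width": finger opening in mm.
Only numpy, scipy, OpenCV 4.12 (cv2) and the standard library are available. Lean on these libraries where they do the work, as an engineer would, in place of code of your own. Each camera call takes 0.05 s, during which the arm holds its last target. There are 200 camera calls.

## Working session

There is one attempt and no reset: what is moved stays moved. The work goes in short steps, Python scripts to look and compute and a tool call to move; the robot and the scene stay as the last step left them, time stands still between calls to the robot, and variables do not carry over. Pictures are saved under pics/ and viewed, about 8 in all and at most 12, crops included, and the job is handed in when it is done.

Besides the shell and the picture viewer there is one more tool, called after "Request:" by a JSON object that holds its "fn" and its "kwargs", one argument or row to a line. move_arm: Moves the arm, as the interface text tells. Its arguments: {"type":"object","properties":{"plan":{"type":"string"},"grip_force":{"type":"number"}},"required":["plan"]}

```bash
mkdir -p pics; cat > h.py <<'E'
import numpy as np, cv2
from workcell import ctrl, optics, job
def shot(n):
    d=optics.read_camera(n); return d
def save(d,f): cv2.imwrite('pics/'+f,d['color'][:,:,::-1])
def cloud(d):
    v,u=np.mgrid[:480,:640]; z=d['range_z']
    P=np.stack([(u-d['cx'])/d['fx']*z,(v-d['cy'])/d['fy']*z,z,np.ones_like(z)],-1)
    return (P@np.linalg.inv(d['world_to_cam']).T)[...,:3]
E
python3 - <<'E'
from h import *
im=[]
for n in('scene','top'):
    d=shot(n); save(d,n+'0.png'); np.savez('pics/'+n+'0.npz',**d); im.append(d['color'])
cv2.imwrite('pics/both0.png',cv2.resize(np.vstack(im)[:,:,::-1],(640,960)))
s=ctrl.read_state(); print(s)
E
```

```text
{'t': 0.1, 'joints': array([-1.26309045e+00,  2.21117843e-01,  1.52751969e+00,  1.78178966e-05,
        1.39471025e+00, -1.26105175e-01]), 'dq': array([-2.78079636e-03, -1.53632513e-03, -1.55050765e-03,  2.92754999e-04,
       -9.75942711e-05, -9.01851576e-04]), 'effort': array([ 7.69518083e-04, -4.98240995e+01, -3.90547156e+01, -3.17777758e-04,
        5.69008465e-03, -3.24080611e-05]), 'eef_pos': array([ 262.53701775, -566.57409276,  230.31470204]), 'tool_rot': array([[ 9.07371815e-01,  4.20328591e-01, -5.14863522e-04],
       [ 4.20328839e-01, -9.07370294e-01,  1.67800731e-03],
       [ 2.38142585e-04, -1.73898853e-03, -9.99998460e-01]]), 'ft_force': array([-0.94023902,  0.68071508,  0.26459351]), 'torque': array([-0.01335783,  0.02554226, -0.02431547]), 'gripper_width': 85.3883611316293}
```

View pics/scene0.png

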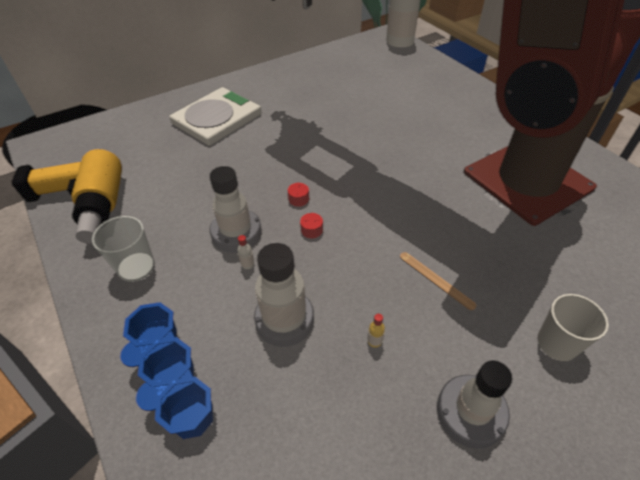

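View pics/top0.png

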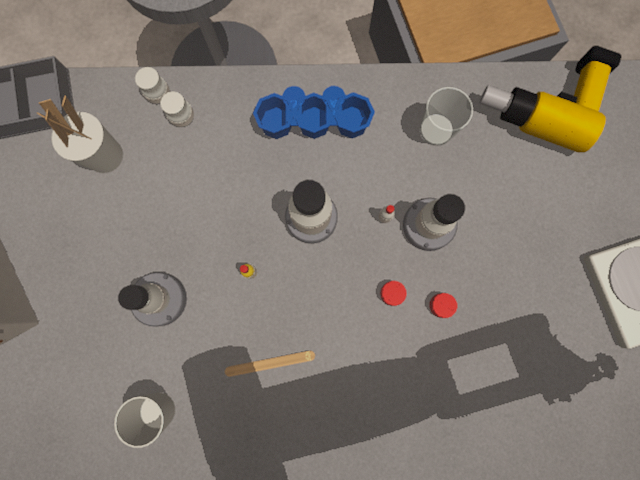

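The scene view shows three black caps at about (225,180), (276,262) and (493,378). The top view shows them at (449,209), (309,197) and (133,298), with droppers at (389,213) and (247,270). I'll measure cap heights and diameters to tell the bottles apart.

```bash
python3 - <<'E'
from h import *
for n,seeds in(('top',[(309,197),(449,209),(133,298),(389,213),(247,270)]),('scene',[(276,255),(225,176),(495,374),(247,250),(377,325)])):
    d=dict(np.load(f'pics/{n}0.npz')); P=cloud(d)
    cam=np.linalg.inv(d['world_to_cam'])[:3,3]; print(n,'cam',cam.round(),d['fx'],d['fy'])
    for u,v in seeds:
        w=P[v-45:v+45,u-45:u+45].reshape(-1,3); 
        p0=P[v-3:v+4,u-3:u+4].reshape(-1,3); h=np.median(p0[:,2])
        dark=(d['color'][v-45:v+45,u-45:u+45].reshape(-1,3).max(1)<60)
        m=(abs(w[:,2]-h)<5)&(np.hypot(*(w[:,:2]-np.median(p0[:,:2],0)).T)<40)
        q=w[m].astype(np.float32)
        (c,r)=cv2.minEnclosingCircle(q[:,:2].copy())
        print((u,v),'h',h.round(1),'n',m.sum(),'circ',np.round(c,1),round(2*r,1),'mean',q.mean(0).round(1),'ext',np.ptp(q,0).round(1))
    P2=P.reshape(-1,3)
    print('table z',np.median(P[300:340,300:340,2]))
E
```

```text
top cam [449.  -5. 847.] 446.37737171276757 446.37737171276757
(309, 197) h 174.2 n 830 circ [626.5  11.6] 51.4 mean [625.9  11.7 174.2] ext [50.6 49.9  9.6]
(449, 209) h 154.3 n 625 circ [ 608.5 -213.5] 45.8 mean [ 608.2 -212.9  154.2] ext [45.2 44.3  8.6]
(133, 298) h 134.2 n 493 circ [476.  297.9] 39.8 mean [475.8 296.8 134.1] ext [39.6 37.4  8.6]
(389, 213) h 57.5 n 34 circ [ 625.3 -129.6] 20.8 mean [ 622.5 -126.2   54.9] ext [15.3 20.1  6. ]
(247, 270) h 70.9 n 9 circ [523.  127.4] 12.7 mean [520.4 125.   71.2] ext [ 8.7 11.5  8.1]
table z 0.36929300696834844
scene cam [776. 379. 656.] 439.68391558221055 439.68391558221055
(276, 255) h 174.8 n 868 circ [630.6  14.4] 53.0 mean [630.8  16.1 174.4] ext [50.8 51.1  7.2]
(225, 176) h 154.9 n 396 circ [ 613.2 -211.2] 47.9 mean [ 613.3 -209.1  154.1] ext [44.  47.9  7.6]
(495, 374) h 135.5 n 784 circ [478.6 299.9] 39.9 mean [479.7 300.6 134.6] ext [39.2 38.9  7.2]
(247, 250) h 50.6 n 82 circ [ 629.5 -125.4] 24.5 mean [ 631.6 -121.    51.1] ext [24.  17.9  9.7]
(377, 325) h 64.2 n 24 circ [527.  131.5] 13.9 mean [529.7 133.8  64.7] ext [12.8  8.8  9.3]
table z 1.1728573129825008
```

Heights and diameters match what they should be. The 154 mm tall cap, about 45 mm across, is the middle bottle, at about (610,-212). The 174 mm and 134 mm ones are the large and small bottles. I'm moving above the middle one now at the current height.

Request:
{"fn": "move_arm", "kwargs": {
  "plan": "-1 18.58 -7.04 0 0 0 0; -1 18.58 -7.04 0 0 0 0; -1 18.58 -7.04 0 0 0 0; -1 18.58 -7.04 0 0 0 0; -1 18.58 -7.04 0 0 0 0",
  "grip_force": 60
}}

```text
t: 0.72
eef_pos: [482.3, -342.1, 230.9]
tool_rot: [[0.907, 0.42, -0.0], [0.42, -0.907, 0.0], [-0.0, -0.0, -1.0]]
ft_force: [0.1, 0.1, -0.2]
gripper_width: 85.5
```

Request:
{"fn": "move_arm", "kwargs": {
  "plan": "-1 6.82 -2.57 0 0 0 0; -1 6.82 -2.57 0 0 0 0; -1 6.82 -2.57 0 0 0 0; -1 6.82 -2.57 0 0 0 0; -1 6.82 -2.57 0 0 0 0"
}}

```text
t: 1.35
eef_pos: [608.5, -213.8, 230.6]
tool_rot: [[0.907, 0.421, -0.001], [0.421, -0.907, 0.0], [-0.001, -0.001, -1.0]]
ft_force: [-0.4, 0.4, -0.2]
gripper_width: 85.3
```

```bash
python3 - <<'E'
from h import *
d=shot('scene'); c=d['color'][60:320,120:420]; cv2.imwrite('pics/s1.png',cv2.resize(c,None,fx=2,fy=2)[:,:,::-1])
s=ctrl.read_state(); print(s['eef_pos'],s['joints'],s['ft_force'],s['torque'])
E
```

```text
[ 608.19630063 -214.53416711  230.78176524] [-4.60989470e-01  2.68706814e-01  1.47009813e+00 -5.85684395e-04
  1.40386269e+00  6.76707680e-01] [-0.49277629 -0.73401748 -1.22687619] [ 0.03383122 -0.04054698  0.02592094]
```

View pics/s1.png

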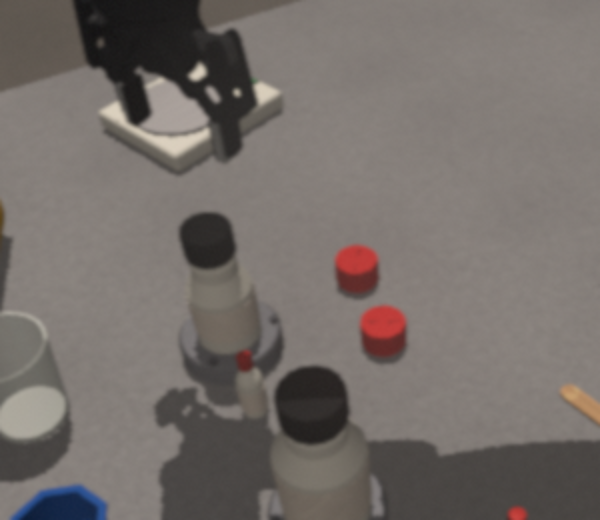

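The open gripper is above the middle bottle's cap (crop, about (207,240)), with a finger on each side of it. I'll descend and then close.

Request:
{"fn": "move_arm", "kwargs": {
  "plan": "-1 0.06 0 1.5 0 0 0; -1 0.06 0 2.8 0 0 0; -1 0.06 0 3.8 0 0 0; -1 0.06 0 4.36 0 0 0; -1 0.06 0 4.36 0 0 0"
}}

```text
t: 2.02
eef_pos: [609.2, -213.9, 121.4]
tool_rot: [[0.908, 0.419, -0.002], [0.419, -0.908, 0.001], [-0.001, -0.002, -1.0]]
ft_force: [0.1, 0.4, -0.7]
gripper_width: 85.3
```

Request:
{"fn": "move_arm", "kwargs": {
  "plan": "1 0 0 0 0 0 0; 1 0 0 0 0 0 0; 1 0 0 0 0 0 0; 1 0 0 0 0 0 0; 1 0 0 0 0 0 0",
  "grip_force": 70
}}

```text
t: 2.65
eef_pos: [611.1, -213.0, 123.7]
tool_rot: [[0.907, 0.421, 0.002], [0.421, -0.907, -0.0], [0.001, 0.001, -1.0]]
ft_force: [-0.6, 2.1, 6.3]
gripper_width: 43.0
```

```bash
python3 - <<'E'
from h import *
s=ctrl.read_state(); print(s)
d=shot('scene'); c=d['color'][100:300,150:400]; cv2.imwrite('pics/s2.png',cv2.resize(c,None,fx=3,fy=3)[:,:,::-1])
E
```

```text
{'t': 2.65, 'joints': array([-4.57408252e-01,  3.62382532e-01,  1.56109174e+00,  4.51681404e-04,
        1.21658179e+00,  6.79109969e-01]), 'dq': array([ 4.43041790e-05, -9.02833334e-04, -1.07167901e-03, -8.20193591e-04,
       -1.78961037e-03, -2.59245273e-04]), 'effort': array([-1.14867512e+00, -5.05038357e+01, -3.48198152e+01, -5.20271938e-01,
       -7.51208346e-01, -4.08679072e-02]), 'eef_pos': array([ 611.06064167, -213.01576126,  123.71192911]), 'tool_rot': array([[ 9.07238776e-01,  4.20613066e-01,  1.56575657e-03],
       [ 4.20613987e-01, -9.07239651e-01, -2.98523662e-04],
       [ 1.29495349e-03,  9.29411354e-04, -9.99998730e-01]]), 'ft_force': array([-0.57236759,  2.12338166,  6.29503843]), 'torque': array([ 0.46827905,  0.24844336, -0.0782915 ]), 'gripper_width': 43.0317245905417}
```

View pics/s2.png

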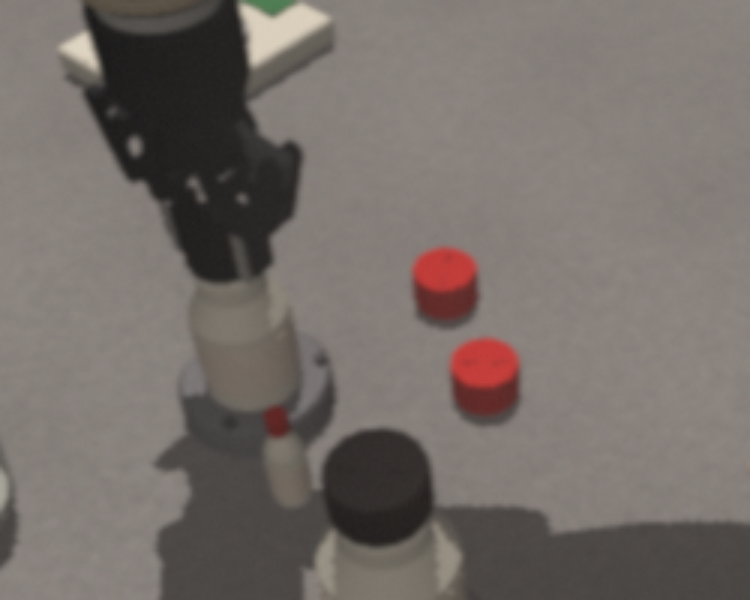

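The fingers are closed on the cap (43 mm opening) and it sits upright. Next I press.

Request:
{"fn": "move_arm", "kwargs": {
  "plan": "1 0 0 0.1 0 0 0; 1 0 0 0.2 0 0 0; 1 0 0 0.3 0 0 0; 1 0 0 0.36 0 0 0; 1 0 0 0.36 0 0 0"
}}

```text
t: 3.32
eef_pos: [611.2, -213.1, 117.3]
tool_rot: [[0.907, 0.421, 0.002], [0.421, -0.907, -0.001], [0.001, 0.001, -1.0]]
ft_force: [-7.6, 5.1, 19.5]
gripper_width: 43.0
```

The force has risen past the spring's full-travel value, so the cap is at its stop. I'll ease the sideways load slightly and twist anticlockwise (negative turn about tool z, since the tool points down).

Request:
{"fn": "move_arm", "kwargs": {
  "plan": "1 -0.03 -0.06 0 0 0 0; 1 -0.03 -0.06 0 0 0 -2; 1 -0.03 -0.06 0 0 0 -4; 1 -0.03 -0.06 0 0 0 -6; 1 -0.03 -0.06 0 0 0 -8"
}}

```text
t: 3.95
eef_pos: [611.8, -212.5, 117.4]
tool_rot: [[0.419, 0.908, 0.006], [0.908, -0.419, -0.002], [0.001, 0.007, -1.0]]
ft_force: [0.1, 4.0, 14.4]
gripper_width: 42.6
```

Request:
{"fn": "move_arm", "kwargs": {
  "plan": "1 0 0 0.05 0 0 -2; 1 0 0 0.05 0 0 -4; 1 0 0 0.05 0 0 -6; 1 0 0 0.05 0 0 -8; 1 0 0 0.05 0 0 -9"
}}

```text
t: 4.58
eef_pos: [611.3, -211.5, 117.3]
tool_rot: [[-0.344, 0.939, 0.005], [0.939, 0.344, -0.0], [-0.002, 0.004, -1.0]]
ft_force: [-6.7, 8.2, 22.2]
gripper_width: 42.8
```

Request:
{"fn": "move_arm", "kwargs": {
  "plan": "1 0 0 0 0 0 0; 1 0 0 0 0 0 0"
}}

```text
t: 4.82
eef_pos: [611.2, -211.6, 117.3]
tool_rot: [[-0.341, 0.94, 0.005], [0.94, 0.341, -0.001], [-0.002, 0.004, -1.0]]
ft_force: [-5.8, 7.2, 22.0]
gripper_width: 43.0
```

The tool has turned 85°. I'll lift gently and watch for any pull.

Request:
{"fn": "move_arm", "kwargs": {
  "plan": "1 0 0 -0.2 0 0 0; 1 0 0 -0.4 0 0 0; 1 0 0 -0.6 0 0 0; 1 0 0 -0.8 0 0 0; 1 0 0 -0.8 0 0 0"
}}

```text
t: 5.45
eef_pos: [608.9, -212.4, 131.9]
tool_rot: [[-0.339, 0.941, -0.0], [0.941, 0.339, -0.0], [0.0, -0.0, -1.0]]
ft_force: [0.4, 0.3, -0.1]
gripper_width: 42.7
```

There's no pull and the opening is unchanged, so the cap is free and in the fingers. I'll lift it straight up.

Request:
{"fn": "move_arm", "kwargs": {
  "plan": "1 0 0 -0.5 0 0 0; 1 0 0 -1 0 0 0; 1 0 0 -1.6 0 0 0; 1 0 0 -2.3 0 0 0; 1 0 0 -2.8 0 0 0"
}}

```text
t: 6.08
eef_pos: [609.6, -212.4, 204.2]
tool_rot: [[-0.34, 0.941, 0.002], [0.941, 0.34, -0.001], [-0.001, 0.001, -1.0]]
ft_force: [-0.1, -0.4, 0.0]
gripper_width: 43.1
```

Request:
{"fn": "move_arm", "kwargs": {
  "plan": "1 0 0 0 0 0 0; 1 0 0 0 0 0 0; 1 0 0 0 0 0 0"
}}

```text
t: 6.45
eef_pos: [608.5, -211.9, 201.0]
tool_rot: [[-0.34, 0.941, -0.002], [0.941, 0.34, 0.001], [0.001, -0.001, -1.0]]
ft_force: [-1.4, -0.2, -0.0]
gripper_width: 42.8
```

```bash
python3 - <<'E'
from h import *
d=shot('scene'); c=d['color'][80:330,130:430]; cv2.imwrite('pics/s3.png',cv2.resize(c,None,fx=2.4,fy=2.4)[:,:,::-1])
P=cloud(d).reshape(-1,3); col=d['color'].reshape(-1,3)
r=np.hypot(P[:,0]-611,P[:,1]+211.5)
for a in range(100,240,5):
    m=(r<40)&(P[:,2]>=a)&(P[:,2]<a+5)
    if m.sum(): print(a,m.sum(),P[m].mean(0).round(),np.median(col[m],0))
s=ctrl.read_state(); print(s['eef_pos'],s['ft_force'],s['gripper_width'],abs(s['dq']).max())
E
```

```text
100 90 [ 616. -197.  102.] [121.  115.5 106. ]
105 56 [ 617. -196.  107.] [111. 106.  97.]
110 46 [ 617. -196.  113.] [109.  104.   95.5]
115 133 [ 616. -202.  118.] [117. 111. 102.]
120 56 [ 615. -201.  122.] [115.  109.  100.5]
125 37 [ 616. -204.  128.] [109. 103.  95.]
130 56 [ 613. -206.  133.] [113.  107.   98.5]
135 47 [ 615. -203.  137.] [112. 106.  98.]
140 41 [ 614. -206.  141.] [111. 106.  97.]
145 27 [ 614. -205.  147.] [78. 75. 71.]
150 85 [ 613. -210.  153.] [69. 67. 65.]
200 20 [ 612. -194.  204.] [64.5 60.5 59. ]
205 68 [ 612. -196.  208.] [48.5 46.  45. ]
210 91 [ 614. -196.  212.] [39. 37. 35.]
215 111 [ 616. -197.  217.] [38. 36. 35.]
220 99 [ 617. -196.  222.] [38. 36. 35.]
225 151 [ 613. -200.  228.] [37. 35. 34.]
230 332 [ 610. -209.  231.] [36. 35. 33.]
235 71 [ 610. -206.  238.] [49. 47. 46.]
[ 608.59584922 -211.93278028  201.03406325] [ 0.01535048 -0.90441893 -0.82371855] 43.21376039796543 0.0026955908347307132
```

View pics/s3.png

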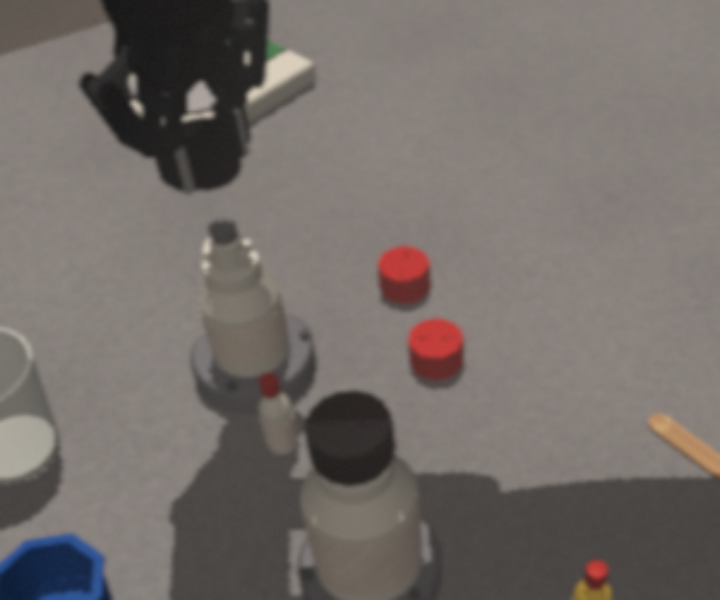

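The picture shows the cap level in the fingers at about (200,150), over the open neck at (222,235). It spans z of about 203–232 mm, so it is raised about 78 mm. Both droppers and the large bottle in view are untouched. I'm handing in.

```bash
python3 -c "
from workcell import job; print(job.close_job())"
```

```text
the job is handed in; nothing more can be done
None
```

I opened the middle bottle and handed the job in at about 6.5 s with its cap still held in the gripper. No verdict came back.

- **Which bottle:** I picked it by its measured cap top (154 mm high, about 45 mm across). The other two measured 174 and 134 mm high.
- **Opening:** I gripped the cap at 70 N and pressed it to its stop, with 14–22 N on the wrist. I turned it 85° anticlockwise and lifted it straight up. It came away with no pull.
- **Last checks:**
  - The cap spans about 203–232 mm above the table, roughly 78 mm above its closed place.
  - It sits level, within a few mm of the bottle's axis, and still.
  - The grip opening is about 43 mm and the wrist force about 1 N.
  - In the last view the large bottle was still closed and both droppers stood.
- **Not checked or in disagreement:**
  - The small bottle was outside the last crop, but the arm never went near it.
  - The two cameras disagreed by 2–5 mm on the bottle's position. I used a point between them, and the sideways force stayed at about 10 N or less.
  - How far the cap itself turned was not measured directly. I infer it from the tool's turn and the cap coming free.

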